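# Load the tape spindles at the packing bench

### The job

Load the five tape rolls onto the two spindles so that they lie flat on each other: on the green-based spindle brown at the bottom, white on it and blue on top; on the black-based spindle yellow at the bottom and red on top. Do not disturb the tape measure, the scissors or the small carton.

Things in the scene. Friction and masses are not known exactly. Their poses are not given: they have to be found in the camera images.
- brown_roll: loose roll of brown packing tape, lying flat: a rigid ring, outside diameter 62 mm, bore 38 mm (a tan cardboard core lines the bore), 20 mm wide (high), 40 to 85 g. Origin on its axis at its underside; z is its axis, pointing up.
- white_roll: loose roll of white packing tape, lying flat: a rigid ring, outside diameter 62 mm, bore 38 mm (a tan cardboard core lines the bore), 20 mm wide (high), 40 to 85 g. Origin on its axis at its underside; z is its axis, pointing up.
- blue_roll: loose roll of blue packing tape, lying flat: a rigid ring, outside diameter 62 mm, bore 38 mm (a tan cardboard core lines the bore), 20 mm wide (high), 40 to 85 g. Origin on its axis at its underside; z is its axis, pointing up.
- yellow_roll: loose roll of yellow packing tape, lying flat: a rigid ring, outside diameter 62 mm, bore 38 mm (a tan cardboard core lines the bore), 20 mm wide (high), 40 to 85 g. Origin on its axis at its underside; z is its axis, pointing up.
- red_roll: loose roll of red packing tape, lying flat: a rigid ring, outside diameter 62 mm, bore 38 mm (a tan cardboard core lines the bore), 20 mm wide (high), 40 to 85 g. Origin on its axis at its underside; z is its axis, pointing up.
- green_spindle: upright tape spindle that does not move: a round green base disc, diameter 96 mm and 8 mm thick, with a steel post of diameter 20 mm standing at its centre, its top 70 mm above the bench and tapered to 10 mm over the last 8 mm. Origin at the centre of the base's underside, on the bench; z up along the post. Rolls threaded on it rest with their undersides 8, 28 and 48 mm above the bench.
- black_spindle: upright tape spindle that does not move: a round black base disc, diameter 96 mm and 8 mm thick, with a steel post of diameter 20 mm standing at its centre, its top 70 mm above the bench and tapered to 10 mm over the last 8 mm. Origin at the centre of the base's underside, on the bench; z up along the post. Rolls threaded on it rest with their undersides 8, 28 and 48 mm above the bench.
- tape_measure: bystander: orange pocket tape measure with black sides standing on edge, about 72 x 44 x 60 mm high (long along its x). Origin at the centre of its underside.
- scissors: bystander: scissors with two blue finger loops, lying flat beyond the work, about 210 x 85 mm and 10 mm high. Origin at the pivot, on the bench; blades point along +x, loops reach to 135 mm along -x.
- carton: bystander: small closed cardboard carton beyond the work, 110 x 80 x 60 mm high, long along its x. Origin at the centre of its underside.
Things that resemble listed ones, but are neither listed nor needed, are in the scene too. What is meant by the blue_roll is not pink, and is the smaller of those in its own colour.

How it is judged:
By the outcome, as a careful person would: the job done as asked, in the order asked, and still so for the second after the job is handed in, with the robot touching nothing.
It also fails if it takes over 144 s, if anything falls off the work surface, if the arm or the gripper's body presses on something with over 40 N, if the wrist force passes 120 N, or if a joint passes its speed limit or range.

### The arm

A 7-joint arm with a two-finger parallel gripper is mounted at the origin on the work surface. World frame = base frame: x ahead of the robot, y to its left, z up, the work surface at z = 0. Lengths are in m, angles in degrees, forces in N, time in s.
With the tool pointing down it reaches from about 0.425 to 0.875 m from the base axis. Payload 4.7 kg.
Tool frame: the origin (TCP) lies on the mounting face of the last link; the fingertips stand 182 mm ahead of it and the grasp point (between the pads) lies 164 mm ahead of it; z points along the fingers, y is the line along which they close (so a half turn about z gives the same grasp; the last joint's range is limited). The gripper opens to 87 mm and grips with 3 to 60 N. Pads are 19 mm wide; open, the fingers measure 117 mm over their backs; the gripper's body (75 mm by 190 mm) begins 51 mm behind the grasp point.
Start: joints at [0.808, 18.392, -4.016, 83.108, 1.295, 78.541, -3.26], TCP at [0.65, -0, 0.405] pointing down, gripper open.
Joint ranges: [-163.93, 163.93], [-17.29, 119.83], [-79.2, 71.16], [3.27, 140.29], [-89.18, 269.18], [5.43, 117.66], [-154.24, 154.24]. Speed limits (degrees/s): [147.25, 147.25, 180, 180, 180, 180, 180].

### API

Orientations are given as [roll, pitch, yaw] about the fixed x, y, z axes, in that order (R = Rz(yaw) Ry(pitch) Rx(roll)).
In Python, from cell import env gives the robot as it stands.
- The arm moves only by the tool servo_tool, never from a script. Its argument "plan" is a list of rows, each an object with "xyz": the shift along the tool's x, y, z in cm, a list of three; "twist": the turn, a rotation vector about the tool's x, y, z in degrees, a list of three; "jaw": the closure, from 0 (fully open) to 1 (shut). In form: [{"xyz": [x, y, z], "twist": [wx, wy, wz], "jaw": jaw}, ...]. A call has 1 to 10 rows; each row is the pose to reach, as a shift and turn from the pose commanded when the call began, along the tool's axes at that moment; what a row does not reach only later rows make up. A row lasts 1/12 s, in which the tool goes at most 41.7 mm and 7.16 degrees, less where a joint would pass 70% of its speed; a pose out of reach is approached as far as the arm can. A call with a gripper value outside its range is refused whole. The fingers move at their own pace and stop on an object; "newtons" is the grip in N (left out, the last holds). Time passes only in rows, so rows that repeat a pose let the fingers close. It gives the time, the measured TCP pose, the force, the opening and the grip force at its end, in the units of the state.
- env.get_obs(): the state, without advancing time (a new reading comes with each control period).
- env.read_camera(name): name is "scene" or "side" or "wrist"; returns a dict with "img" (400x640x3 uint8, red, green, blue), "camera_matrix" (3x3 intrinsics, pixels), "R" (3x3) and "t" (3): a world point X has camera coordinates R X + t. Camera axes: x right, y down, z forward; pixel columns grow to the right and rows downward; lengths in m; the calibration is good to about 2 mm. A picture is of the moment at which its call begins. There is no depth.
- env.sign_off(): hands the job in; it is judged then, once.
The state is a dict: "time_s": time; "qpos": joint angles; "joint_velocities": joint speeds; "effort": joint torques, N m; "tool_pos": TCP position; "tool_rot": TCP orientation; "force": force on the tool from outside, world axes, zero at the start; "wrist_torque": the same for the moment, N m; "grip_width": finger opening in m; "grasp_force": force on a finger pad.
Only numpy, scipy, OpenCV 4.12 (cv2) and the standard library are available. Lean on these libraries where they do the work, as an engineer would, in place of code of your own. Each camera call takes 0.05 s, during which the arm holds its last target. There are 200 camera calls.

## Working session

There is one attempt and no reset: what is moved stays moved. The work goes in short steps, Python scripts to look and compute and a tool call to move; the robot and the scene stay as the last step left them, time stands still between calls to the robot, and variables do not carry over. Pictures are saved under pics/ and viewed, at most 14 in all, crops included, and the job is handed in when it is done.

Besides the shell and the picture viewer there is one more tool, called after "Emit:" by a JSON object that holds its "api" and its "payload", one argument or row to a line. servo_tool: Moves the arm, as the interface text tells. Its arguments: {"type":"object","properties":{"plan":{"type":"array","items":{"type":"object","properties":{"xyz":{"type":"array","items":{"type":"number"}},"twist":{"type":"array","items":{"type":"number"}},"jaw":{"type":"number"}}}},"newtons":{"type":"number"}},"required":["plan"]}

```bash
mkdir -p pics; python3 - <<'E'
from cell import env
import cv2,numpy as np
for n in("scene","side","wrist"):
    c=env.read_camera(n); cv2.imwrite(f"pics/{n}0.png",c["img"][:,:,::-1]); np.savez(f"pics/{n}0.npz",**c)
    print(n,np.round(c["camera_matrix"],1).tolist(),np.round(-c["R"].T@c["t"],3),np.round(c["R"],2).tolist())
print(env.get_obs())
E
```

```text
scene [[386.4, 0.0, 313.5], [0.0, 386.4, 196.7], [0.0, 0.0, 1.0]] [0.914 0.534 0.756] [[-0.85, 0.53, 0.01], [0.39, 0.64, -0.66], [-0.36, -0.56, -0.75]]
side [[383.3, 0.0, 313.3], [0.0, 383.3, 200.5], [0.0, 0.0, 1.0]] [ 0.402 -0.638  0.628] [[0.97, -0.24, -0.0], [-0.16, -0.64, -0.76], [0.18, 0.73, -0.66]]
wrist [[340.4, 0.0, 323.3], [0.0, 340.4, 199.6], [0.0, 0.0, 1.0]] [0.651 0.083 0.385] [[1.0, 0.0, -0.0], [0.0, -0.95, 0.3], [-0.0, -0.3, -0.95]]
{'time_s': 0.15, 'qpos': array([ 0.80723824, 18.42778154, -4.01391243, 83.15837589,  1.29376417,
       78.54033902, -3.25920695]), 'joint_velocities': array([-0.07928947, -0.05838064,  0.04644106, -0.17266169,  0.07854659,
       -0.0552764 , -0.02463022]), 'effort': array([ 2.16972071e-04, -4.91794288e+01, -4.04079035e-01, -3.12878716e+01,
       -6.39387709e-02,  4.04033612e-02,  9.90178205e-05]), 'tool_pos': array([ 6.49848393e-01, -3.60854960e-05,  4.03933719e-01]), 'tool_rot': array([-1.79918642e+02,  4.33403491e-03,  9.00011581e+01]), 'force': array([ 0.42849714, -0.63933273,  0.70906195]), 'wrist_torque': array([ 0.04158306,  0.02192312, -0.02550554]), 'grasp_force': 0.0, 'grip_width': 0.08698990558449814}
```

View pics/scene0.png

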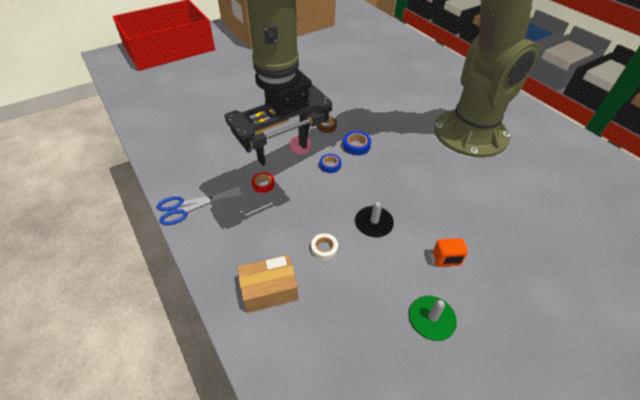

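View pics/side0.png

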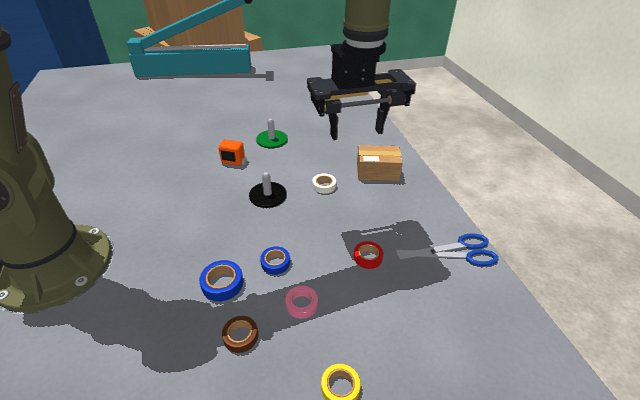

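View pics/wrist0.png

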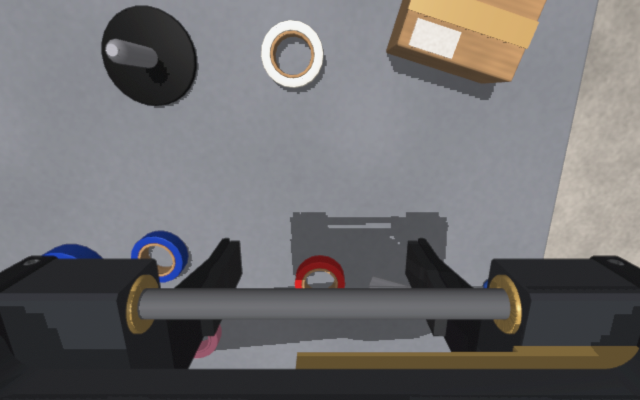

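The scene view shows the black spindle at (374,221), green (433,318), white (324,246), small blue (330,162), large blue (357,142), red (263,182), brown (326,124) and pink (301,145). The side view also shows yellow at (341,384), cut off by the image edge. In the wrist view, white is at (292,54) and the black base at (150,55).

```bash
cat > h.py <<'E'
import cv2,numpy as np
def cast(c,uv,z):
    d=np.linalg.inv(c["camera_matrix"])@[*uv,1]; d=c["R"].T@d; o=-c["R"].T@c["t"]
    return o+d*(z-o[2])/d[2]
# hue lo,hi, smin,smax,vmin,vmax
COL=dict(red=(174,6,150,255,60,255),yellow=(24,34,120,255,120,255),blue=(105,125,140,255,70,255),
 brown=(5,16,100,255,30,150),green=(50,75,120,255,50,255),orange=(4,12,190,255,170,255),
 white=(0,179,0,25,205,255),black=(0,179,0,80,0,45),pink=(160,174,60,200,80,255))
def blobs(c,name,amin=150):
    h=cv2.cvtColor(c["img"],cv2.COLOR_RGB2HSV).astype(int);H,S,V=h[...,0],h[...,1],h[...,2]
    a,b,s0,s1,v0,v1=COL[name]
    m=((H>=a)&(H<=b) if a<b else (H>=a)|(H<=b))&(S>=s0)&(S<=s1)&(V>=v0)&(V<=v1)
    m=cv2.morphologyEx(m.astype(np.uint8),cv2.MORPH_CLOSE,np.ones((3,3)))
    for k in cv2.findContours(m,cv2.RETR_EXTERNAL,cv2.CHAIN_APPROX_NONE)[0]:
        k=cv2.convexHull(k);A=cv2.contourArea(k)
        if A<amin: continue
        M=cv2.moments(k);uv=M["m10"]/A,M["m01"]/A
        z=.004 if name in("green","black") else .03 if name=="orange" else .01
        p=cast(c,uv,z)
        if not(.2<p[0]<1 and abs(p[1])<.6): continue
        P=np.array([cast(c,q[0],z) for q in k]); r=np.linalg.norm(P-p,axis=1)
        yield np.round(uv),np.round(p[:2],3),np.round([r.min(),r.max()],3)
E
python3 - <<'E'
from h import *
for v in("scene","side","wrist"):
    c=dict(np.load(f"pics/{v}0.npz"))
    for n in COL:
        for b in blobs(c,n): print(v,n,*b)
E
```

```text
scene red [263. 182.] [ 0.644 -0.141] [0.03  0.039]
scene blue [171. 210.] [ 0.882 -0.173] [0.038 0.047]
scene blue [330. 163.] [ 0.45  -0.109] [0.029 0.038]
scene blue [356. 142.] [ 0.335 -0.14 ] [0.04  0.055]
scene brown [270. 300.] [0.786 0.171] [0.035 0.059]
scene brown [452. 260.] [0.391 0.303] [0.015 0.031]
scene brown [262. 179.] [ 0.64  -0.151] [0.022 0.026]
scene brown [327. 125.] [ 0.362 -0.254] [0.026 0.042]
scene green [432. 318.] [0.523 0.378] [0.045 0.049]
scene orange [451. 250.] [0.389 0.288] [0.03  0.051]
scene white [324. 244.] [0.613 0.113] [0.03  0.032]
scene black [374. 221.] [0.47  0.118] [0.044 0.048]
scene black [260. 150.] [ 0.589 -0.266] [0.033 0.061]
scene black [303. 135.] [ 0.446 -0.26 ] [0.012 0.057]
scene black [242. 135.] [ 0.605 -0.355] [0.033 0.093]
scene black [285.  97.] [ 0.398 -0.461] [0.135 0.24 ]
scene pink [300. 145.] [ 0.483 -0.218] [0.031 0.043]
side red [368. 255.] [ 0.644 -0.144] [0.03 0.04]
side yellow [340. 383.] [ 0.509 -0.386] [0.03  0.035]
side blue [221. 280.] [ 0.338 -0.136] [0.04  0.053]
side blue [275. 260.] [ 0.45  -0.111] [0.03 
[... 726 characters left out ...]
.025 0.036]
wrist blue [ 71. 252.] [ 0.344 -0.101] [0.013 0.036]
wrist blue [160. 255.] [ 0.452 -0.105] [0.029 0.037]
wrist brown [320. 279.] [ 0.645 -0.137] [0.015 0.025]
wrist brown [287.  48.] [0.613 0.127] [0.012 0.022]
wrist brown [436.  46.] [0.764 0.128] [0.032 0.084]
wrist white [292.  53.] [0.618 0.122] [0.03  0.032]
wrist white [435.  38.] [0.761 0.136] [0.015 0.026]
wrist black [536. 299.] [ 0.924 -0.17 ] [0.081 0.13 ]
wrist black [296. 337.] [ 0.614 -0.229] [0.215 0.499]
wrist black [217. 268.] [ 0.517 -0.125] [0.03  0.061]
wrist black [430. 268.] [ 0.783 -0.125] [0.031 0.062]
wrist black [149.  56.] [0.469 0.12 ] [0.045 0.05 ]
wrist pink [209. 343.] [ 0.498 -0.234] [0.01  0.033]
```

Emit:
{"api": "servo_tool", "payload": {
  "plan": [
    {"xyz": [-26,-28.8,12],"jaw": 0},
    {"xyz": [-26,-28.8,12],"jaw": 0},
    {"xyz": [-26,-28.8,12],"jaw": 0},
    {"xyz": [-26,-28.8,12],"jaw": 0},
    {"xyz": [-26,-28.8,12],"jaw": 0},
    {"xyz": [-26,-28.8,12],"jaw": 0},
    {"xyz": [-26,-28.8,12],"jaw": 0},
    {"xyz": [-26,-28.8,12],"jaw": 0},
    {"xyz": [-26,-28.8,12],"jaw": 0},
    {"xyz": [-26,-28.8,12],"jaw": 0}
  ],
  "newtons": 20
}}

```text
validation failed for argument at $.pl...
```

Emit:
{"api": "servo_tool", "payload": {
  "plan": [
    {"xyz": [-26,-28.8,12],"twist": [0,0,0],"jaw": 0},
    {"xyz": [-26,-28.8,12],"twist": [0,0,0],"jaw": 0},
    {"xyz": [-26,-28.8,12],"twist": [0,0,0],"jaw": 0},
    {"xyz": [-26,-28.8,12],"twist": [0,0,0],"jaw": 0},
    {"xyz": [-26,-28.8,12],"twist": [0,0,0],"jaw": 0},
    {"xyz": [-26,-28.8,12],"twist": [0,0,0],"jaw": 0},
    {"xyz": [-26,-28.8,12],"twist": [0,0,0],"jaw": 0},
    {"xyz": [-26,-28.8,12],"twist": [0,0,0],"jaw": 0},
    {"xyz": [-26,-28.8,12],"twist": [0,0,0],"jaw": 0},
    {"xyz": [-26,-28.8,12],"twist": [0,0,0],"jaw": 0}
  ],
  "newtons": 20
}}

```text
time_s: 0.98
tool_pos: [0.3589, -0.2617, 0.2837]
tool_rot: [-179.9, -0.0, 89.9]
force: [0.4, -1.4, -0.6]
grip_width: 0.0874
grasp_force: 0.0
```

```bash
python3 - <<'E'
from h import *
from cell import env
for v in("wrist","side"):
    c=env.read_camera(v); cv2.imwrite(f"pics/{v}1.png",c["img"][:,:,::-1])
    for n in("brown","yellow","white","green","black"):
        for b in blobs(c,n): print(v,n,*b)
o=env.get_obs();print(o["tool_pos"],o["qpos"])
E
```

```text
wrist brown [326. 201.] [ 0.361 -0.259] [0.029 0.033]
wrist brown [256.  22.] [ 0.314 -0.133] [0.006 0.019]
wrist black [536. 299.] [ 0.547 -0.352] [0.056 0.089]
wrist black [296. 337.] [ 0.334 -0.393] [0.142 0.342]
wrist black [430. 268.] [ 0.45  -0.321] [0.021 0.042]
wrist black [217. 267.] [ 0.268 -0.321] [0.021 0.043]
side brown [341. 378.] [ 0.513 -0.379] [0.013 0.021]
side brown [240. 334.] [ 0.362 -0.262] [0.029 0.037]
side brown [378. 169.] [0.776 0.138] [0.055 0.082]
side yellow [340. 383.] [ 0.509 -0.386] [0.03  0.035]
side white [538. 278.] [ 0.952 -0.284] [0.013 0.029]
side white [435. 251.] [ 0.786 -0.169] [0.051 0.081]
side white [324. 180.] [0.62  0.126] [0.031 0.032]
side green [272. 139.] [0.522 0.371] [0.046 0.053]
side black [211. 270.] [ 0.319 -0.101] [0.117 0.182]
side black [267. 194.] [0.468 0.111] [0.046 0.052]
[ 0.35735338 -0.26300652  0.28301599] [ 22.32254423  -1.07051811  10.5027741  119.91545269   0.31802863
  61.366938    32.19238907]
```

View pics/wrist1.png

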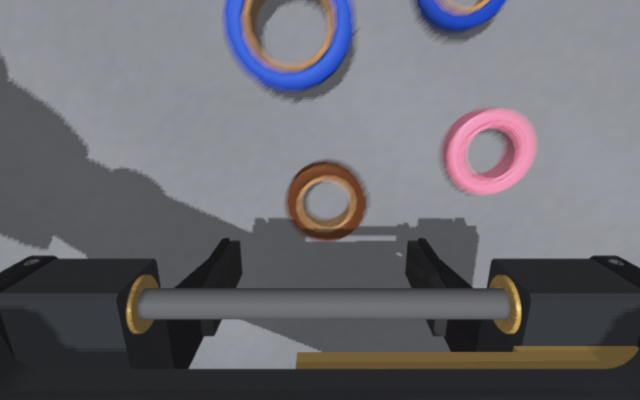

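The wrist view shows brown at (326,201), centred between the fingers. The cast point (0.361,-0.259) agrees with the side view, so I'm descending.

Emit:
{"api": "servo_tool", "payload": {
  "plan": [
    {"xyz": [0,0,2.5],"twist": [0,0,0],"jaw": 0},
    {"xyz": [0,0,5.5],"twist": [0,0,0],"jaw": 0},
    {"xyz": [0,0,8],"twist": [0,0,0],"jaw": 0},
    {"xyz": [0,0,9.5],"twist": [0,0,0],"jaw": 0},
    {"xyz": [0,0,9.8],"twist": [0,0,0],"jaw": 0},
    {"xyz": [0,0,9.8],"twist": [0,0,0],"jaw": 1},
    {"xyz": [0,0,9.8],"twist": [0,0,0],"jaw": 1},
    {"xyz": [0,0,9.8],"twist": [0,0,0],"jaw": 1},
    {"xyz": [0,0,9.8],"twist": [0,0,0],"jaw": 1},
    {"xyz": [0,0,9.8],"twist": [0,0,0],"jaw": 1}
  ],
  "newtons": 20
}}

```text
time_s: 1.92
tool_pos: [0.3625, -0.2603, 0.1879]
tool_rot: [179.9, 0.1, 90.0]
force: [-0.1, 1.0, 5.0]
grip_width: 0.0623
grasp_force: 20.0
```

Emit:
{"api": "servo_tool", "payload": {
  "plan": [
    {"xyz": [0,0,-3],"twist": [0,0,0],"jaw": 1},
    {"xyz": [0,0,-7],"twist": [0,0,0],"jaw": 1},
    {"xyz": [2,1,-10],"twist": [0,0,0],"jaw": 1},
    {"xyz": [5,2.5,-10.5],"twist": [0,0,0],"jaw": 1},
    {"xyz": [8.5,4,-10.5],"twist": [0,0,0],"jaw": 1},
    {"xyz": [12,5.5,-10.5],"twist": [0,0,0],"jaw": 1},
    {"xyz": [15.5,7,-10.5],"twist": [0,0,0],"jaw": 1},
    {"xyz": [19,8.5,-10.5],"twist": [0,0,0],"jaw": 1},
    {"xyz": [22.5,10,-10.5],"twist": [0,0,0],"jaw": 1},
    {"xyz": [26,11.5,-10.5],"twist": [0,0,0],"jaw": 1}
  ]
}}

```text
time_s: 2.75
tool_pos: [0.4774, 0.0018, 0.2925]
tool_rot: [179.9, 0.0, 90.0]
force: [0.4, 0.2, -0.6]
grip_width: 0.0628
grasp_force: 20.0
```

Emit:
{"api": "servo_tool", "payload": {
  "plan": [
    {"xyz": [3.5,0.4,0],"twist": [0,0,0],"jaw": 1},
    {"xyz": [7.5,0.9,0],"twist": [0,0,0],"jaw": 1},
    {"xyz": [11.5,1.4,0],"twist": [0,0,0],"jaw": 1},
    {"xyz": [15.5,1.9,0],"twist": [0,0,0],"jaw": 1},
    {"xyz": [19.5,2.4,0],"twist": [0,0,0],"jaw": 1},
    {"xyz": [23.5,2.9,0],"twist": [0,0,0],"jaw": 1},
    {"xyz": [27.5,3.4,0],"twist": [0,0,0],"jaw": 1},
    {"xyz": [31.5,3.9,0],"twist": [0,0,0],"jaw": 1},
    {"xyz": [34.5,4.3,0],"twist": [0,0,0],"jaw": 1},
    {"xyz": [36,4.5,0],"twist": [0,0,0],"jaw": 1}
  ]
}}

```text
time_s: 3.58
tool_pos: [0.5207, 0.365, 0.2922]
tool_rot: [-180.0, -0.2, 90.3]
force: [-0.5, 0.1, -0.1]
grip_width: 0.0624
grasp_force: 20.0
```

```bash
python3 - <<'E'
from h import *
from cell import env
ims=[]
for v in("scene","side","wrist"):
    c=env.read_camera(v); ims.append(c["img"][:,:,::-1])
    for n in("green",): 
        for b in blobs(c,n): print(v,n,*b)
o=env.get_obs();print(o["tool_pos"])
a=cv2.resize(ims[0][200:400,330:530],None,fx=2,fy=2);b=cv2.resize(ims[1][60:260,170:370],None,fx=2,fy=2)
cv2.imwrite("pics/a2.png",np.hstack([a,b])); 
E
```

```text
scene green [433. 319.] [0.524 0.38 ] [0.043 0.051]
side green [272. 139.] [0.522 0.371] [0.046 0.053]
wrist green [324. 234.] [0.522 0.333] [0.004 0.015]
wrist green [326. 173.] [0.524 0.386] [0.039 0.053]
[0.52140323 0.36134262 0.29168278]
```

View pics/a2.png

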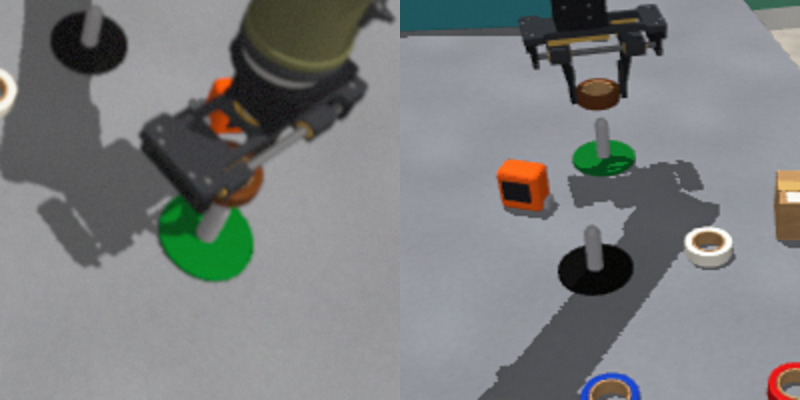

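Left crop: the held brown roll at (240,178) is behind the post at (210,215). Right crop: the roll at (597,93) is above the post at (602,125). Base centre y is about 0.374, so I'm shifting 1.4 cm and lowering.

Emit:
{"api": "servo_tool", "payload": {
  "plan": [
    {"xyz": [1.4,0,0],"twist": [0,0,0],"jaw": 1},
    {"xyz": [1.4,0,0],"twist": [0,0,0],"jaw": 1},
    {"xyz": [1.4,0,2],"twist": [0,0,0],"jaw": 1},
    {"xyz": [1.4,0,4],"twist": [0,0,0],"jaw": 1},
    {"xyz": [1.4,0,6],"twist": [0,0,0],"jaw": 1},
    {"xyz": [1.4,0,7.5],"twist": [0,0,0],"jaw": 1},
    {"xyz": [1.4,0,8.5],"twist": [0,0,0],"jaw": 1},
    {"xyz": [1.4,0,9.2],"twist": [0,0,0],"jaw": 1},
    {"xyz": [1.4,0,9.6],"twist": [0,0,0],"jaw": 1},
    {"xyz": [1.4,0,9.6],"twist": [0,0,0],"jaw": 1}
  ]
}}

```text
time_s: 4.57
tool_pos: [0.5223, 0.3738, 0.1965]
tool_rot: [180.0, 0.0, 90.0]
force: [-0.3, 1.4, -0.2]
grip_width: 0.0625
grasp_force: 20.0
```

Emit:
{"api": "servo_tool", "payload": {
  "plan": [
    {"xyz": [0,0,0.1],"twist": [0,0,0],"jaw": 0.1},
    {"xyz": [0,0,0.1],"twist": [0,0,0],"jaw": 0.1},
    {"xyz": [0,0,0.1],"twist": [0,0,0],"jaw": 0.1},
    {"xyz": [0,0,0],"twist": [0,0,0],"jaw": 0.1},
    {"xyz": [0,0,-2],"twist": [0,0,0],"jaw": 0.1},
    {"xyz": [0,0,-5],"twist": [0,0,0],"jaw": 0.1},
    {"xyz": [0,0,-8.5],"twist": [0,0,0],"jaw": 0},
    {"xyz": [-3,1,-10],"twist": [0,0,0],"jaw": 0},
    {"xyz": [-6.5,2.4,-10],"twist": [0,0,0],"jaw": 0},
    {"xyz": [-10,3.7,-10],"twist": [0,0,0],"jaw": 0}
  ]
}}

```text
time_s: 5.4
tool_pos: [0.5594, 0.2743, 0.2983]
tool_rot: [179.8, -0.1, 90.2]
force: [1.0, -0.5, -0.4]
grip_width: 0.0865
grasp_force: 0.0
```

Emit:
{"api": "servo_tool", "payload": {
  "plan": [
    {"xyz": [-3.5,1.3,0],"twist": [0,0,0],"jaw": 0},
    {"xyz": [-7,2.6,0],"twist": [0,0,0],"jaw": 0},
    {"xyz": [-10.5,3.9,0],"twist": [0,0,0],"jaw": 0},
    {"xyz": [-13.5,5,0],"twist": [0,0,0],"jaw": 0},
    {"xyz": [-15,5.6,0],"twist": [0,0,0],"jaw": 0},
    {"xyz": [-15.5,5.8,0],"twist": [0,0,0],"jaw": 0},
    {"xyz": [-15.5,5.8,2],"twist": [0,0,0],"jaw": 0},
    {"xyz": [-15.5,5.8,4],"twist": [0,0,0],"jaw": 0},
    {"xyz": [-15.5,5.8,4],"twist": [0,0,0],"jaw": 0}
  ]
}}

```text
time_s: 6.15
tool_pos: [0.615, 0.1201, 0.252]
tool_rot: [-179.6, 0.0, 90.1]
force: [-1.2, 0.2, -0.6]
grip_width: 0.0869
grasp_force: 0.0
```

```bash
python3 - <<'E'
from h import *
from cell import env
ims=[]
for v in("scene","side","wrist"):
    c=env.read_camera(v); ims.append(c["img"][:,:,::-1])
    for n in("white","brown","blue"):
        for b in blobs(c,n): print(v,n,*b)
o=env.get_obs();print(o["tool_pos"])
a=cv2.resize(ims[0][200:400,330:530],None,fx=2,fy=2);b=ims[2]
cv2.imwrite("pics/a3.png",np.hstack([a,cv2.resize(b,(400,250))if 0 else b[:,120:520]])); 
E
```

```text
scene white [326. 247.] [0.614 0.123] [0.021 0.032]
scene brown [433. 314.] [0.519 0.375] [0.029 0.034]
scene brown [270. 300.] [0.786 0.171] [0.014 0.059]
scene brown [453. 260.] [0.391 0.303] [0.015 0.031]
scene blue [171. 210.] [ 0.882 -0.173] [0.038 0.047]
scene blue [360. 143.] [ 0.326 -0.131] [0.028 0.054]
side white [434. 251.] [ 0.785 -0.169] [0.056 0.081]
side white [470. 208.] [ 0.934 -0.064] [0.031 0.078]
side white [324. 178.] [0.623 0.133] [0.024 0.035]
side brown [341. 378.] [ 0.513 -0.379] [0.013 0.021]
side brown [221. 277.] [ 0.338 -0.128] [0.027 0.029]
side brown [275. 257.] [ 0.452 -0.104] [0.02  0.022]
side brown [378. 169.] [0.775 0.137] [0.054 0.08 ]
side brown [271. 135.] [0.524 0.383] [0.03  0.044]
side blue [221. 280.] [ 0.338 -0.136] [0.04  0.053]
side blue [275. 260.] [ 0.45  -0.112] [0.03  0.039]
side blue [477. 250.] [ 0.877 -0.188] [0.039 0.049]
wrist white [557. 235.] [0.784 0.107] [0.017 0.029]
wrist white [327. 209.] [0.619 0.126] [0.022 0.035]
wrist brown [611. 260.] [0.829 0.087] [0.004 0.023]
wrist brown [327. 230.] [0.619 0.11 ] [0.014 0.022]
wrist brown [513. 171.] [0.745 0.154] [0.034 0.06 ]
[0.61693294 0.1203799  0.25656009]
```

View pics/a3.png

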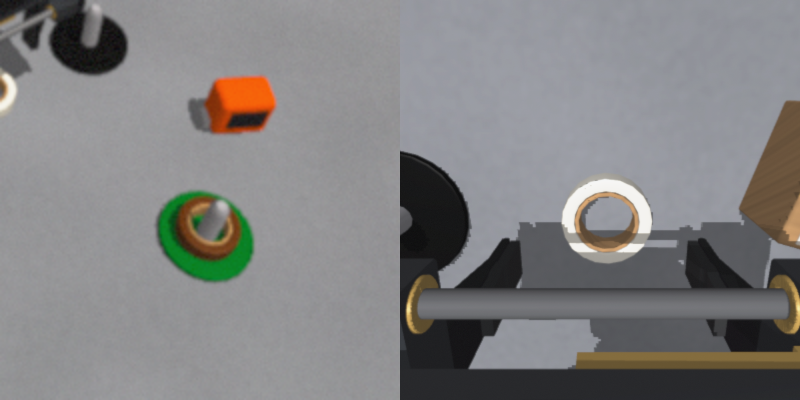

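Brown lies flat on the green base at (208,228) in the left crop, with the post through it. White is centred between the fingers at (607,220).

Emit:
{"api": "servo_tool", "payload": {
  "plan": [
    {"xyz": [0,0.1,3],"twist": [0,0,0],"jaw": 0},
    {"xyz": [0,0.1,5.5],"twist": [0,0,0],"jaw": 0},
    {"xyz": [0,0.1,6.7],"twist": [0,0,0],"jaw": 0},
    {"xyz": [0,0.1,6.9],"twist": [0,0,0],"jaw": 0},
    {"xyz": [0,0.1,6.9],"twist": [0,0,0],"jaw": 1},
    {"xyz": [0,0.1,6.9],"twist": [0,0,0],"jaw": 1},
    {"xyz": [0,0.1,6.9],"twist": [0,0,0],"jaw": 1},
    {"xyz": [0,0.1,6.9],"twist": [0,0,0],"jaw": 1},
    {"xyz": [0,0.1,6.9],"twist": [0,0,0],"jaw": 1},
    {"xyz": [0,0.1,6.9],"twist": [0,0,0],"jaw": 1}
  ]
}}

```text
time_s: 7.13
tool_pos: [0.6185, 0.1191, 0.1881]
tool_rot: [179.9, -0.0, 90.0]
force: [-0.7, -0.2, 4.7]
grip_width: 0.0626
grasp_force: 20.0
```

Emit:
{"api": "servo_tool", "payload": {
  "plan": [
    {"xyz": [0,0,-3],"twist": [0,0,0],"jaw": 1},
    {"xyz": [0,0,-6.5],"twist": [0,0,0],"jaw": 1},
    {"xyz": [1,-0.4,-10],"twist": [0,0,0],"jaw": 1},
    {"xyz": [4,-1.5,-10.5],"twist": [0,0,0],"jaw": 1},
    {"xyz": [7.7,-2.9,-10.5],"twist": [0,0,0],"jaw": 1},
    {"xyz": [11.4,-4.3,-10.5],"twist": [0,0,0],"jaw": 1},
    {"xyz": [15.1,-5.7,-10.5],"twist": [0,0,0],"jaw": 1},
    {"xyz": [18.8,-7.1,-10.5],"twist": [0,0,0],"jaw": 1},
    {"xyz": [22.5,-8.5,-10.5],"twist": [0,0,0],"jaw": 1},
    {"xyz": [25.5,-9.6,-10.5],"twist": [0,0,0],"jaw": 1}
  ]
}}

```text
time_s: 7.97
tool_pos: [0.5199, 0.3771, 0.292]
tool_rot: [-180.0, -0.1, 90.1]
force: [-0.3, 0.6, 0.5]
grip_width: 0.0626
grasp_force: 20.0
```

Emit:
{"api": "servo_tool", "payload": {
  "plan": [
    {"xyz": [0,0,0],"twist": [0,0,0],"jaw": 1},
    {"xyz": [0,0,0],"twist": [0,0,0],"jaw": 1},
    {"xyz": [0,0,2],"twist": [0,0,0],"jaw": 1},
    {"xyz": [0,0,4],"twist": [0,0,0],"jaw": 1},
    {"xyz": [0,0,5.5],"twist": [0,0,0],"jaw": 1},
    {"xyz": [0,0,6.6],"twist": [0,0,0],"jaw": 1},
    {"xyz": [0,0,7.3],"twist": [0,0,0],"jaw": 1},
    {"xyz": [0,0,7.6],"twist": [0,0,0],"jaw": 1},
    {"xyz": [0,0,7.6],"twist": [0,0,0],"jaw": 1},
    {"xyz": [0,0,7.6],"twist": [0,0,0],"jaw": 1}
  ]
}}

```text
time_s: 8.8
tool_pos: [0.5227, 0.3736, 0.2165]
tool_rot: [179.9, -0.0, 89.9]
force: [0.6, 0.0, -0.8]
grip_width: 0.0627
grasp_force: 20.0
```

Emit:
{"api": "servo_tool", "payload": {
  "plan": [
    {"xyz": [0,0,0.1],"twist": [0,0,0],"jaw": 0.1},
    {"xyz": [0,0,0.1],"twist": [0,0,0],"jaw": 0.1},
    {"xyz": [0,0,0.1],"twist": [0,0,0],"jaw": 0.1},
    {"xyz": [0,0,0],"twist": [0,0,0],"jaw": 0.1},
    {"xyz": [0,0,-2],"twist": [0,0,0],"jaw": 0.1},
    {"xyz": [0,0,-5],"twist": [0,0,0],"jaw": 0.1},
    {"xyz": [0,0,-8],"twist": [0,0,0],"jaw": 0.1},
    {"xyz": [-3,-0.4,-8],"twist": [0,0,0],"jaw": 0.1},
    {"xyz": [-6.5,-0.9,-8],"twist": [0,0,0],"jaw": 0.1},
    {"xyz": [-10.4,-1.2,-8],"twist": [0,0,0],"jaw": 0.1}
  ]
}}

```text
time_s: 9.63
tool_pos: [0.5091, 0.2707, 0.2967]
tool_rot: [179.9, -0.1, 90.2]
force: [1.1, 0.4, -0.7]
grip_width: 0.0784
grasp_force: 0.0
```

Emit:
{"api": "servo_tool", "payload": {
  "plan": [
    {"xyz": [-4,-0.6,0],"twist": [0,0,0],"jaw": 0.1},
    {"xyz": [-8,-1.2,0],"twist": [0,0,0],"jaw": 0.1},
    {"xyz": [-12,-1.8,0],"twist": [0,0,0],"jaw": 0.1},
    {"xyz": [-16,-2.4,0],"twist": [0,0,0],"jaw": 0.1},
    {"xyz": [-20,-3,0],"twist": [0,0,0],"jaw": 0.1},
    {"xyz": [-24,-3.6,0],"twist": [0,0,0],"jaw": 0.1},
    {"xyz": [-28,-4.4,0],"twist": [0,0,0],"jaw": 0.1},
    {"xyz": [-32,-5.2,0],"twist": [0,0,0],"jaw": 0.1},
    {"xyz": [-36,-5.8,0],"twist": [0,0,0],"jaw": 0.1},
    {"xyz": [-38,-6,1],"twist": [0,0,0],"jaw": 0.1}
  ]
}}

```text
time_s: 10.47
tool_pos: [0.4493, -0.1151, 0.2878]
tool_rot: [179.8, 0.2, 89.7]
force: [0.6, 0.3, -0.2]
grip_width: 0.078
grasp_force: 0.0
```

Emit:
{"api": "servo_tool", "payload": {
  "plan": [
    {"xyz": [0,0,1],"twist": [0,0,0],"jaw": 0.1},
    {"xyz": [0,0,2],"twist": [0,0,0],"jaw": 0.1},
    {"xyz": [0,0,2],"twist": [0,0,0],"jaw": 0.1}
  ]
}}

```text
time_s: 10.72
tool_pos: [0.4493, -0.1088, 0.2637]
tool_rot: [-179.8, -0.1, 90.1]
force: [-0.1, -0.1, -1.1]
grip_width: 0.0783
grasp_force: 0.0
```

```bash
python3 - <<'E'
from h import *
from cell import env
ims=[]
for v in("scene","wrist"):
    c=env.read_camera(v); ims.append(c["img"][:,:,::-1])
    for n in("white","blue"):
        for b in blobs(c,n): print(v,n,*b)
o=env.get_obs();print(o["tool_pos"],o["grip_width"])
a=cv2.resize(ims[0][200:400,330:530],None,fx=2,fy=2);b=ims[1]
cv2.imwrite("pics/a4.png",np.hstack([a,b[:,120:520]])); 
E
```

```text
scene white [436. 306.] [0.502 0.365] [0.03  0.033]
scene blue [171. 210.] [ 0.882 -0.173] [0.038 0.047]
scene blue [330. 163.] [ 0.449 -0.109] [0.03  0.037]
scene blue [356. 143.] [ 0.335 -0.139] [0.04  0.054]
wrist blue [171. 230.] [ 0.336 -0.123] [0.03  0.054]
wrist blue [325. 210.] [ 0.452 -0.107] [0.031 0.034]
[ 0.4501471  -0.10833425  0.26529032] 0.07809936835769923
```

View pics/a4.png

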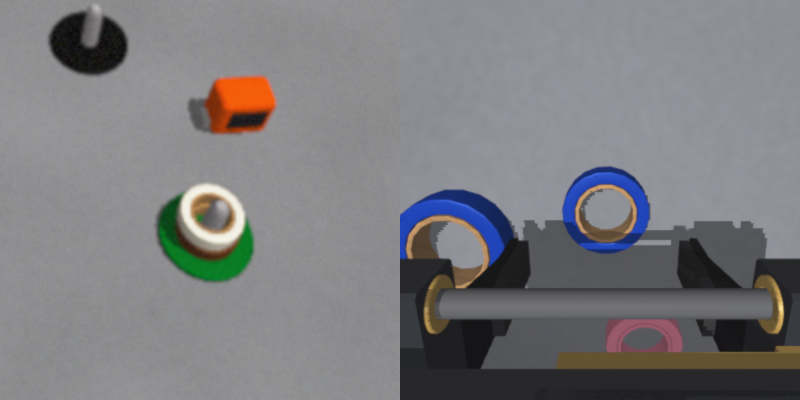

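White sits flat on brown at (210,215). The small blue roll at (607,210) is centred between the fingers, with about 12 mm between the left finger and the larger blue roll.

Emit:
{"api": "servo_tool", "payload": {
  "plan": [
    {"xyz": [0.1,0.1,3],"twist": [0,0,0],"jaw": 0.12},
    {"xyz": [0.1,0.1,5.5],"twist": [0,0,0],"jaw": 0.12},
    {"xyz": [0.1,0.1,7.5],"twist": [0,0,0],"jaw": 0.12},
    {"xyz": [0.1,0.1,7.9],"twist": [0,0,0],"jaw": 0.12},
    {"xyz": [0.1,0.1,7.9],"twist": [0,0,0],"jaw": 1},
    {"xyz": [0.1,0.1,7.9],"twist": [0,0,0],"jaw": 1},
    {"xyz": [0.1,0.1,7.9],"twist": [0,0,0],"jaw": 1},
    {"xyz": [0.1,0.1,7.9],"twist": [0,0,0],"jaw": 1},
    {"xyz": [0.1,0.1,7.9],"twist": [0,0,0],"jaw": 1},
    {"xyz": [0.1,0.1,7.9],"twist": [0,0,0],"jaw": 1}
  ]
}}

```text
time_s: 11.65
tool_pos: [0.4519, -0.109, 0.1882]
tool_rot: [179.8, 0.0, 90.0]
force: [-1.2, 0.9, 5.6]
grip_width: 0.0627
grasp_force: 20.0
```

Emit:
{"api": "servo_tool", "payload": {
  "plan": [
    {"xyz": [0,0,-3],"twist": [0,0,0],"jaw": 1},
    {"xyz": [0,0,-7],"twist": [0,0,0],"jaw": 1},
    {"xyz": [0.5,0.1,-11],"twist": [0,0,0],"jaw": 1},
    {"xyz": [3.5,0.5,-12.5],"twist": [0,0,0],"jaw": 1},
    {"xyz": [7.3,1.1,-12.5],"twist": [0,0,0],"jaw": 1},
    {"xyz": [11.3,1.7,-12.5],"twist": [0,0,0],"jaw": 1},
    {"xyz": [15.3,2.3,-12.5],"twist": [0,0,0],"jaw": 1},
    {"xyz": [19.3,2.9,-12.5],"twist": [0,0,0],"jaw": 1},
    {"xyz": [23.3,3.5,-12.5],"twist": [0,0,0],"jaw": 1},
    {"xyz": [27.3,4.1,-12.5],"twist": [0,0,0],"jaw": 1}
  ]
}}

```text
time_s: 12.48
tool_pos: [0.4918, 0.1656, 0.312]
tool_rot: [180.0, 0.0, 90.0]
force: [0.0, -0.5, -0.9]
grip_width: 0.0631
grasp_force: 20.0
```

Emit:
{"api": "servo_tool", "payload": {
  "plan": [
    {"xyz": [4,0.6,0],"twist": [0,0,0],"jaw": 1},
    {"xyz": [8,1.2,0],"twist": [0,0,0],"jaw": 1},
    {"xyz": [12,1.8,0],"twist": [0,0,0],"jaw": 1},
    {"xyz": [16,2.4,0],"twist": [0,0,0],"jaw": 1},
    {"xyz": [19,2.8,0],"twist": [0,0,0],"jaw": 1},
    {"xyz": [20.5,3,0],"twist": [0,0,0],"jaw": 1},
    {"xyz": [21,3,0],"twist": [0,0,0],"jaw": 1},
    {"xyz": [21,3,0],"twist": [0,0,0],"jaw": 1},
    {"xyz": [21,3,0],"twist": [0,0,0],"jaw": 1}
  ]
}}

```text
time_s: 13.23
tool_pos: [0.5222, 0.3728, 0.3114]
tool_rot: [-180.0, 0.1, 90.0]
force: [-0.2, 0.3, -0.2]
grip_width: 0.0631
grasp_force: 20.0
```

Emit:
{"api": "servo_tool", "payload": {
  "plan": [
    {"xyz": [0,0,2],"twist": [0,0,0],"jaw": 1},
    {"xyz": [0,0,4],"twist": [0,0,0],"jaw": 1},
    {"xyz": [0,0,5.5],"twist": [0,0,0],"jaw": 1},
    {"xyz": [0,0,6.6],"twist": [0,0,0],"jaw": 1},
    {"xyz": [0,0,7.3],"twist": [0,0,0],"jaw": 1},
    {"xyz": [0,0,7.6],"twist": [0,0,0],"jaw": 1},
    {"xyz": [0,0,7.6],"twist": [0,0,0],"jaw": 1},
    {"xyz": [0,0,7.6],"twist": [0,0,0],"jaw": 1}
  ]
}}

```text
time_s: 13.9
tool_pos: [0.5226, 0.3735, 0.2367]
tool_rot: [179.9, -0.0, 89.9]
force: [-0.8, 0.5, -0.8]
grip_width: 0.063
grasp_force: 20.0
```

Emit:
{"api": "servo_tool", "payload": {
  "plan": [
    {"xyz": [0,0,0.1],"twist": [0,0,0],"jaw": 0.1},
    {"xyz": [0,0,0.1],"twist": [0,0,0],"jaw": 0.1},
    {"xyz": [0,0,0.1],"twist": [0,0,0],"jaw": 0.1},
    {"xyz": [0,0,0],"twist": [0,0,0],"jaw": 0.1},
    {"xyz": [0,0,-2],"twist": [0,0,0],"jaw": 0.1},
    {"xyz": [0,0,-4.5],"twist": [0,0,0],"jaw": 0.1},
    {"xyz": [0,0,-7],"twist": [0,0,0],"jaw": 0.1},
    {"xyz": [-3,0,-7],"twist": [0,0,0],"jaw": 0},
    {"xyz": [-7,0,-7],"twist": [0,0,0],"jaw": 0},
    {"xyz": [-11,0,-7],"twist": [0,0,0],"jaw": 0}
  ]
}}

```text
time_s: 14.73
tool_pos: [0.5215, 0.2641, 0.3066]
tool_rot: [179.9, -0.1, 90.2]
force: [0.4, 0.1, 0.2]
grip_width: 0.0858
grasp_force: 0.0
```

Emit:
{"api": "servo_tool", "payload": {
  "plan": [
    {"xyz": [-4,0,0],"twist": [0,0,0],"jaw": 0},
    {"xyz": [-8,0,0],"twist": [0,0,0],"jaw": 0},
    {"xyz": [-12,0,0],"twist": [0,0,0],"jaw": 0},
    {"xyz": [-16,0,0],"twist": [0,0,0],"jaw": 0},
    {"xyz": [-20,0,0],"twist": [0,0,0],"jaw": 0},
    {"xyz": [-24,0,0],"twist": [0,0,0],"jaw": 0},
    {"xyz": [-28,0,0],"twist": [0,0,0],"jaw": 0},
    {"xyz": [-32,0,0],"twist": [0,0,0],"jaw": 0},
    {"xyz": [-36,0,0],"twist": [0,0,0],"jaw": 0},
    {"xyz": [-40,0,0],"twist": [0,0,0],"jaw": 0}
  ]
}}

```text
time_s: 15.57
tool_pos: [0.5217, -0.1378, 0.3063]
tool_rot: [179.9, 0.0, 90.0]
force: [0.6, -0.3, 0.3]
grip_width: 0.0867
grasp_force: 0.0
```

Emit:
{"api": "servo_tool", "payload": {
  "plan": [
    {"xyz": [-4,-0.3,0],"twist": [0,0,0],"jaw": 0},
    {"xyz": [-8,-0.5,0],"twist": [0,0,0],"jaw": 0},
    {"xyz": [-12,-0.7,0],"twist": [0,0,0],"jaw": 0},
    {"xyz": [-16,-0.9,0],"twist": [0,0,0],"jaw": 0},
    {"xyz": [-20,-1.1,1],"twist": [0,0,0],"jaw": 0},
    {"xyz": [-23.5,-1.3,2],"twist": [0,0,0],"jaw": 0},
    {"xyz": [-25.4,-1.3,3],"twist": [0,0,0],"jaw": 0},
    {"xyz": [-25.4,-1.3,4],"twist": [0,0,0],"jaw": 0},
    {"xyz": [-25.4,-1.3,4],"twist": [0,0,0],"jaw": 0}
  ]
}}

```text
time_s: 16.32
tool_pos: [0.5078, -0.3907, 0.2632]
tool_rot: [-179.8, -0.1, 89.9]
force: [-0.7, 1.2, 0.1]
grip_width: 0.087
grasp_force: 0.0
```

```bash
python3 - <<'E'
from h import *
from cell import env
ims=[]
for v in("scene","wrist","side"):
    c=env.read_camera(v); ims.append(c["img"][:,:,::-1])
    for n in("yellow","red"):
        for b in blobs(c,n): print(v,n,*b)
o=env.get_obs();print(o["tool_pos"],o["grip_width"])
a=cv2.resize(ims[0][200:400,330:530],None,fx=2,fy=2);b=ims[1]
cv2.imwrite("pics/a5.png",np.hstack([a,b[:,120:520]])); 
E
```

```text
scene yellow [266. 118.] [ 0.507 -0.386] [0.03  0.042]
scene red [263. 182.] [ 0.644 -0.142] [0.031 0.038]
wrist yellow [323. 245.] [ 0.509 -0.415] [0.014 0.019]
wrist yellow [323. 203.] [ 0.509 -0.381] [0.025 0.035]
side yellow [340. 383.] [ 0.508 -0.386] [0.03  0.035]
[ 0.50998374 -0.38821908  0.26613879] 0.08694202166048683
```

View pics/a5.png

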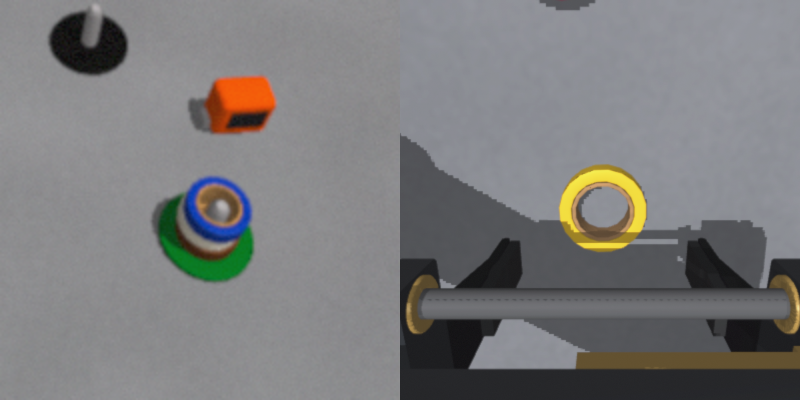

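The green stack reads brown, white, blue, with blue at (218,208). Yellow is centred at (603,208).

Emit:
{"api": "servo_tool", "payload": {
  "plan": [
    {"xyz": [0.2,0,3],"twist": [0,0,0],"jaw": 0},
    {"xyz": [0.2,0,5.5],"twist": [0,0,0],"jaw": 0},
    {"xyz": [0.2,0,7.5],"twist": [0,0,0],"jaw": 0},
    {"xyz": [0.2,0,7.9],"twist": [0,0,0],"jaw": 0},
    {"xyz": [0.2,0,7.9],"twist": [0,0,0],"jaw": 1},
    {"xyz": [0.2,0,7.9],"twist": [0,0,0],"jaw": 1},
    {"xyz": [0.2,0,7.9],"twist": [0,0,0],"jaw": 1},
    {"xyz": [0.2,0,7.9],"twist": [0,0,0],"jaw": 1},
    {"xyz": [0.2,0,7.9],"twist": [0,0,0],"jaw": 1},
    {"xyz": [0.2,0,7.9],"twist": [0,0,0],"jaw": 1}
  ]
}}

```text
time_s: 17.3
tool_pos: [0.5095, -0.3884, 0.1885]
tool_rot: [179.9, 0.1, 90.0]
force: [-1.4, 0.5, 6.0]
grip_width: 0.0626
grasp_force: 20.0
```

Emit:
{"api": "servo_tool", "payload": {
  "plan": [
    {"xyz": [0,0,-3],"twist": [0,0,0],"jaw": 1},
    {"xyz": [0,0,-7],"twist": [0,0,0],"jaw": 1},
    {"xyz": [1.5,0,-10.5],"twist": [0,0,0],"jaw": 1},
    {"xyz": [5,0,-10.5],"twist": [0,0,0],"jaw": 1},
    {"xyz": [9,0,-10.5],"twist": [0,0,0],"jaw": 1},
    {"xyz": [13,0,-10.5],"twist": [0,0,0],"jaw": 1},
    {"xyz": [17,0,-10.5],"twist": [0,0,0],"jaw": 1},
    {"xyz": [21,0,-10.5],"twist": [0,0,0],"jaw": 1},
    {"xyz": [25,0,-10.5],"twist": [0,0,0],"jaw": 1},
    {"xyz": [29,0,-10.5],"twist": [0,0,0],"jaw": 1}
  ]
}}

```text
time_s: 18.13
tool_pos: [0.5086, -0.0961, 0.2921]
tool_rot: [179.9, 0.0, 90.0]
force: [1.0, -0.3, -0.3]
grip_width: 0.063
grasp_force: 20.0
```

Emit:
{"api": "servo_tool", "payload": {
  "plan": [
    {"xyz": [4,-0.8,0],"twist": [0,0,0],"jaw": 1},
    {"xyz": [8,-1.6,0],"twist": [0,0,0],"jaw": 1},
    {"xyz": [12,-2.4,0],"twist": [0,0,0],"jaw": 1},
    {"xyz": [16,-3.2,0],"twist": [0,0,0],"jaw": 1},
    {"xyz": [19,-3.8,0],"twist": [0,0,0],"jaw": 1},
    {"xyz": [21,-4,0],"twist": [0,0,0],"jaw": 1},
    {"xyz": [21.4,-4,0],"twist": [0,0,0],"jaw": 1},
    {"xyz": [21.4,-4,0],"twist": [0,0,0],"jaw": 1},
    {"xyz": [21.4,-4,0],"twist": [0,0,0],"jaw": 1}
  ]
}}

```text
time_s: 18.88
tool_pos: [0.4692, 0.1149, 0.2918]
tool_rot: [180.0, 0.0, 90.0]
force: [-0.1, -0.6, 0.3]
grip_width: 0.0626
grasp_force: 20.0
```

```bash
python3 - <<'E'
from h import *
from cell import env
ims=[]
for v in("scene","side"):
    c=env.read_camera(v); ims.append(c["img"][:,:,::-1])
    for n in("black",):
        for b in blobs(c,n): print(v,n,*b)
o=env.get_obs();print(o["tool_pos"],o["grip_width"])
a=cv2.resize(ims[0][100:300,270:470],None,fx=2,fy=2);b=cv2.resize(ims[1][60:260,170:370],None,fx=2,fy=2)
cv2.imwrite("pics/a6.png",np.hstack([a,b])); 
E
```

```text
scene black [374. 221.] [0.47  0.117] [0.044 0.049]
scene black [356. 182.] [ 0.428 -0.012] [0.023 0.082]
scene black [392. 147.] [ 0.252 -0.074] [0.098 0.143]
side black [267. 194.] [0.468 0.111] [0.046 0.052]
side black [242. 146.] [0.431 0.35 ] [0.017 0.097]
side black [261. 118.] [0.509 0.503] [0.147 0.344]
[0.46940898 0.11413942 0.29168809] 0.06246090572090984
```

View pics/a6.png

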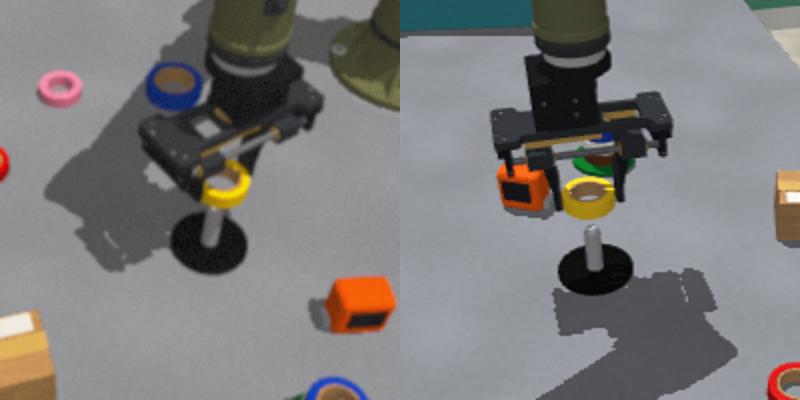

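Yellow at (227,183) left and (590,197) right is straight above the post at (212,222) and (594,240). Lowering it.

Emit:
{"api": "servo_tool", "payload": {
  "plan": [
    {"xyz": [0,0,2],"twist": [0,0,0],"jaw": 1},
    {"xyz": [0,0,4],"twist": [0,0,0],"jaw": 1},
    {"xyz": [0,0,6],"twist": [0,0,0],"jaw": 1},
    {"xyz": [0,0,7.5],"twist": [0,0,0],"jaw": 1},
    {"xyz": [0,0,8.5],"twist": [0,0,0],"jaw": 1},
    {"xyz": [0,0,9.2],"twist": [0,0,0],"jaw": 1},
    {"xyz": [0,0,9.6],"twist": [0,0,0],"jaw": 1},
    {"xyz": [0,0,9.6],"twist": [0,0,0],"jaw": 1},
    {"xyz": [0,0,9.6],"twist": [0,0,0],"jaw": 1}
  ]
}}

```text
time_s: 19.73
tool_pos: [0.4697, 0.1157, 0.1964]
tool_rot: [179.9, -0.0, 90.0]
force: [-0.2, 0.4, -0.3]
grip_width: 0.0629
grasp_force: 20.0
```

Emit:
{"api": "servo_tool", "payload": {
  "plan": [
    {"xyz": [0,0,0.1],"twist": [0,0,0],"jaw": 0.1},
    {"xyz": [0,0,0.1],"twist": [0,0,0],"jaw": 0.1},
    {"xyz": [0,0,0.1],"twist": [0,0,0],"jaw": 0.1},
    {"xyz": [0,0,0],"twist": [0,0,0],"jaw": 0.1},
    {"xyz": [0,0,-2],"twist": [0,0,0],"jaw": 0.1},
    {"xyz": [0,0,-5],"twist": [0,0,0],"jaw": 0.1},
    {"xyz": [0,0,-8.5],"twist": [0,0,0],"jaw": 0.1},
    {"xyz": [0,0,-10],"twist": [0,0,0],"jaw": 0.1}
  ]
}}

```text
time_s: 20.4
tool_pos: [0.4701, 0.1165, 0.2999]
tool_rot: [179.7, -0.1, 90.0]
force: [0.5, 1.1, 0.4]
grip_width: 0.078
grasp_force: 0.0
```

Emit:
{"api": "servo_tool", "payload": {
  "plan": [
    {"xyz": [-2.6,1.8,0],"twist": [0,0,7],"jaw": 0.1},
    {"xyz": [-5.6,3.8,0],"twist": [0,0,14],"jaw": 0.1},
    {"xyz": [-8.6,5.8,0],"twist": [0,0,21],"jaw": 0.1},
    {"xyz": [-11.6,7.8,0],"twist": [0,0,28],"jaw": 0.1},
    {"xyz": [-14.6,9.8,0],"twist": [0,0,35],"jaw": 0.1},
    {"xyz": [-17.6,11.8,0],"twist": [0,0,42],"jaw": 0.1},
    {"xyz": [-20.6,13.8,0],"twist": [0,0,49],"jaw": 0.1},
    {"xyz": [-23.4,15.8,1],"twist": [0,0,56],"jaw": 0.1},
    {"xyz": [-25.4,17.2,2],"twist": [0,0,63],"jaw": 0.1},
    {"xyz": [-25.8,17.5,3],"twist": [0,0,70],"jaw": 0.1}
  ]
}}

```text
time_s: 21.23
tool_pos: [0.6453, -0.1477, 0.2654]
tool_rot: [179.8, -0.0, 19.3]
force: [-0.2, -0.5, -0.1]
grip_width: 0.0783
grasp_force: 0.0
```

Emit:
{"api": "servo_tool", "payload": {
  "plan": [
    {"xyz": [0,0,0],"twist": [0,0,0],"jaw": 0.1},
    {"xyz": [0,0,0],"twist": [0,0,0],"jaw": 0.1}
  ]
}}

```text
time_s: 21.4
tool_pos: [0.6437, -0.1416, 0.2648]
tool_rot: [-179.9, 0.1, 20.2]
force: [0.4, 0.4, -0.2]
grip_width: 0.0784
grasp_force: 0.0
```

```bash
python3 - <<'E'
from h import *
from cell import env
ims=[]
for v in("scene","wrist","side"):
    c=env.read_camera(v); ims.append(c["img"][:,:,::-1])
    for n in("red","yellow"):
        for b in blobs(c,n): print(v,n,*b)
o=env.get_obs();print(o["tool_pos"],o["tool_rot"],o["grip_width"])
a=cv2.resize(ims[0][100:300,270:470],None,fx=2,fy=2)
cv2.imwrite("pics/a7.png",np.hstack([a,ims[1][:,120:520]])); 
E
```

```text
scene red [262. 182.] [ 0.645 -0.14 ] [0.029 0.038]
scene yellow [375. 218.] [0.465 0.113] [0.031 0.038]
wrist red [322. 210.] [ 0.645 -0.139] [0.031 0.034]
side red [368. 255.] [ 0.644 -0.144] [0.03 0.04]
side yellow [267. 189.] [0.471 0.123] [0.032 0.042]
[ 0.64408239 -0.14044044  0.26672244] [-1.79986396e+02 -7.43229420e-02  2.02479800e+01] 0.0783424771312684
```

View pics/a7.png

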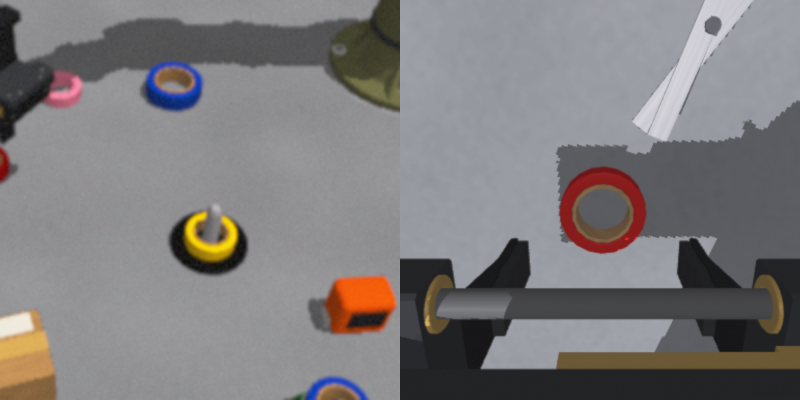

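Yellow is seated on the black base at (210,235). Red at (603,210) is centred between the fingers, and the scissor tip at (650,130) is clear of both finger paths.

Emit:
{"api": "servo_tool", "payload": {
  "plan": [
    {"xyz": [0,0,3],"twist": [0,0,0],"jaw": 0.1},
    {"xyz": [0,0,5.5],"twist": [0,0,0],"jaw": 0.1},
    {"xyz": [0,0,7.5],"twist": [0,0,0],"jaw": 0.1},
    {"xyz": [0,0,7.9],"twist": [0,0,0],"jaw": 0.1},
    {"xyz": [0,0,7.9],"twist": [0,0,0],"jaw": 1},
    {"xyz": [0,0,7.9],"twist": [0,0,0],"jaw": 1},
    {"xyz": [0,0,7.9],"twist": [0,0,0],"jaw": 1},
    {"xyz": [0,0,7.9],"twist": [0,0,0],"jaw": 1},
    {"xyz": [0,0,7.9],"twist": [0,0,0],"jaw": 1},
    {"xyz": [0,0,7.9],"twist": [0,0,0],"jaw": 1}
  ]
}}

```text
time_s: 22.38
tool_pos: [0.645, -0.1419, 0.1891]
tool_rot: [179.9, -0.2, 20.0]
force: [-0.8, 0.2, 7.3]
grip_width: 0.0619
grasp_force: 20.0
```

Emit:
{"api": "servo_tool", "payload": {
  "plan": [
    {"xyz": [0,0,-3],"twist": [0,0,0],"jaw": 1},
    {"xyz": [0,0,-7],"twist": [0,0,0],"jaw": 1},
    {"xyz": [-0.3,-1.2,-10.5],"twist": [0,0,0],"jaw": 1},
    {"xyz": [-1.2,-5,-10.5],"twist": [0,0,0],"jaw": 1},
    {"xyz": [-2.2,-9,-10.5],"twist": [0,0,0],"jaw": 1},
    {"xyz": [-3.2,-13,-10.5],"twist": [0,0,0],"jaw": 1},
    {"xyz": [-4.2,-17,-10.5],"twist": [0,0,0],"jaw": 1},
    {"xyz": [-5.2,-21,-10.5],"twist": [0,0,0],"jaw": 1},
    {"xyz": [-6.2,-25,-10.5],"twist": [0,0,0],"jaw": 1},
    {"xyz": [-7.1,-28.5,-10.5],"twist": [0,0,0],"jaw": 1}
  ]
}}

```text
time_s: 23.22
tool_pos: [0.478, 0.1035, 0.2921]
tool_rot: [180.0, -0.0, 20.1]
force: [-0.8, 0.4, 0.5]
grip_width: 0.0621
grasp_force: 20.0
```

Emit:
{"api": "servo_tool", "payload": {
  "plan": [
    {"xyz": [-0.5,-1.7,0],"twist": [0,0,0],"jaw": 1},
    {"xyz": [-0.5,-1.7,0],"twist": [0,0,0],"jaw": 1},
    {"xyz": [-0.5,-1.7,0],"twist": [0,0,0],"jaw": 1},
    {"xyz": [-0.5,-1.7,0],"twist": [0,0,0],"jaw": 1}
  ]
}}

```text
time_s: 23.55
tool_pos: [0.4698, 0.1148, 0.2921]
tool_rot: [179.9, -0.1, 19.9]
force: [-0.5, 0.5, -0.6]
grip_width: 0.0619
grasp_force: 20.0
```

Emit:
{"api": "servo_tool", "payload": {
  "plan": [
    {"xyz": [0,0,2],"twist": [0,0,0],"jaw": 1},
    {"xyz": [0,0,4],"twist": [0,0,0],"jaw": 1},
    {"xyz": [0,0,5.5],"twist": [0,0,0],"jaw": 1},
    {"xyz": [0,0,6.6],"twist": [0,0,0],"jaw": 1},
    {"xyz": [0,0,7.3],"twist": [0,0,0],"jaw": 1},
    {"xyz": [0,0,7.6],"twist": [0,0,0],"jaw": 1},
    {"xyz": [0,0,7.6],"twist": [0,0,0],"jaw": 1},
    {"xyz": [0,0,7.6],"twist": [0,0,0],"jaw": 1}
  ]
}}

```text
time_s: 24.22
tool_pos: [0.4699, 0.1148, 0.2167]
tool_rot: [179.9, 0.0, 19.9]
force: [-2.4, -2.4, 6.1]
grip_width: 0.062
grasp_force: 20.0
```

Emit:
{"api": "servo_tool", "payload": {
  "plan": [
    {"xyz": [0,0,0.1],"twist": [0,0,0],"jaw": 0.1},
    {"xyz": [0,0,0.1],"twist": [0,0,0],"jaw": 0.1},
    {"xyz": [0,0,0.1],"twist": [0,0,0],"jaw": 0.1},
    {"xyz": [0,0,0],"twist": [0,0,0],"jaw": 0.1},
    {"xyz": [0,0,-2],"twist": [0,0,0],"jaw": 0.1},
    {"xyz": [0,0,-5],"twist": [0,0,0],"jaw": 0.1},
    {"xyz": [0,0,-8],"twist": [0,0,0],"jaw": 0.1},
    {"xyz": [4,0,-9],"twist": [0,0,0],"jaw": 0.1},
    {"xyz": [8,1,-9],"twist": [0,0,0],"jaw": 0.1},
    {"xyz": [11,3,-9],"twist": [0,0,0],"jaw": 0.1}
  ]
}}

```text
time_s: 25.05
tool_pos: [0.5848, 0.1287, 0.3082]
tool_rot: [-179.9, -0.3, 20.3]
force: [0.5, 0.6, 0.0]
grip_width: 0.0785
grasp_force: 0.0
```

Emit:
{"api": "servo_tool", "payload": {
  "plan": [
    {"xyz": [2,10,-1],"twist": [0,0,0],"jaw": 0.1},
    {"xyz": [2,10,-1],"twist": [0,0,0],"jaw": 0.1},
    {"xyz": [2,10,-1],"twist": [0,0,0],"jaw": 0.1},
    {"xyz": [2,10,-1],"twist": [0,0,0],"jaw": 0.1}
  ]
}}

```text
time_s: 25.38
tool_pos: [0.6383, 0.031, 0.3159]
tool_rot: [179.7, -0.0, 19.5]
force: [-0.6, -0.9, -0.3]
grip_width: 0.0786
grasp_force: 0.0
```

```bash
python3 - <<'E'
from h import *
from cell import env
ims=[env.read_camera(v)["img"][:,:,::-1] for v in("scene","side")]
cv2.imwrite("pics/a8.png",np.hstack([cv2.resize(ims[0][150:350,240:490],None,fx=1.6,fy=2),cv2.resize(ims[1][60:260,170:420],None,fx=1.6,fy=2)]))
E
```

```text
(no output)
```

View pics/a8.png

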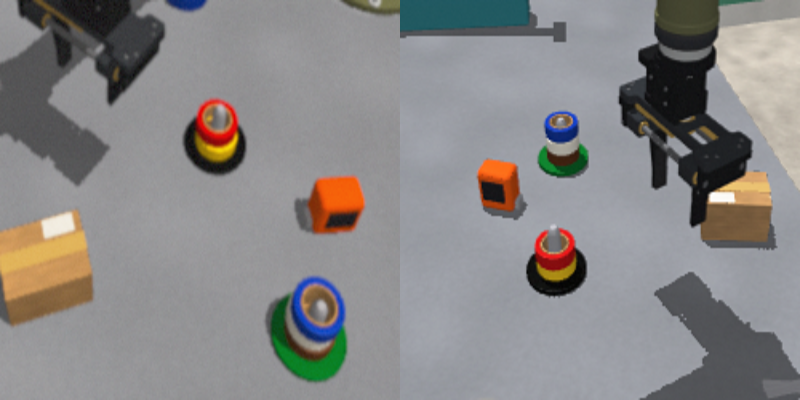

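Both views show complete, flat stacks. Red on yellow is at (215,125) and (555,250), and blue on white on brown is at (317,310) and (562,140). The gripper is clear of everything, so I'm handing in.

```bash
python3 -c "
from cell import env
print(env.sign_off())"
```

```text
the job is handed in; nothing more can be done
None
```

All five rolls are loaded flat in the order asked: brown, white, blue on the green spindle and yellow, red on the black one. The job was handed in after about 25 s of robot time, and the tape measure, scissors and carton were not touched; no verdict was returned.

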